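# Set the bearing cap of a banding wheel

## Task

The head is off the banding wheel for a bearing adjustment, and a white drop-shaped piece has been left standing next to its base: first clear it away, setting it down gently and upright on the ware board in the gap midway between the two others, in line with them. Then screw the wheel's knurled bearing cap down (clockwise from above) until it bottoms out, back it off a quarter turn so that the spindle runs free, and finish with the cap still gripped between the fingers at that setting, held for a mate to nip up its lock screw. Leave everything else where it is.

Things in the scene. Friction and masses are not known exactly. Their poses are not given: they have to be found in the camera images.
- cap_grip (a point): centre of the knurled aluminium bearing cap, half-way up it on its vertical axis, about 70 mm above the bench. The cap is a plain cylinder 50 mm in diameter, 26 mm high, with two dark pin-spanner holes in its top; the bare wheel spindle, 15 mm in diameter, sticks up through it to 44 mm above this point
- wheel_base: grey cast base of the banding wheel, bolted to the bench: round foot 140 mm in diameter and 15 mm high, and on it the bearing housing, 60 mm in diameter up to 56 mm, where the cap begins. Origin: centre of its underside, on the cap's axis
- bearing_cap (a joint): angle of the bearing cap on its thread in rad: 0 is bottomed out (a hard stop), and it grows as the cap is unscrewed, anticlockwise seen from above. The cap starts 2.2 to 3.2 rad unscrewed; the thread is right-handed with 2 mm pitch, so the cap sinks 1 mm in half a turn. It turns with about 0.1 N m of drag and stays where it is left
- piece_center (a point): grasp centre of the loose white biscuit-fired drop-shaped piece that stands on the bench 110 to 140 mm from the cap's axis: on its axis, 34 mm above its foot. The piece is round, 82 mm high, 56 mm in diameter from 27 to 34 mm above the foot, tapering to a pointed tip on top and to a 34 mm flat foot; 85 to 170 g. Its z axis points up
- piece_near_center (a point): a drop-shaped piece of the same shape, standing on the ware board 100 mm from the gap's middle, on the side nearer to the robot: point on its axis 41 mm above its foot
- piece_far_center (a point): the other drop-shaped piece on the ware board, 100 mm from the gap's middle on the far side: point on its axis 41 mm above its foot
- ware_board: fixed wooden ware board lying on the bench, 340 mm long (its x axis), 120 mm wide (its y axis) and 16 mm thick. Origin: centre of its underside; the middle of the gap is right above it on the board's top, at height 16 mm
- wheel_head: bystander: the wheel's removed round head, grooved aluminium, 200 mm in diameter, 15 mm thick, lying flat on the bench; origin centre of its underside
- grease_tin: bystander: steel tin 68 mm in diameter, 50 mm high, standing; origin centre of its underside
- oil_bottle: bystander: grey bottle 48 mm in diameter, 120 mm high, standing; origin centre of its underside
- brush: bystander: brush 200 mm long lying along its x axis; origin under its middle
There are look-alikes about, which are no part of the job. What is shaped like the part that bears piece_center but pink is not meant.

How it is judged:
On the way, in this order (a step that is already met when the one before it is completed fails the run):
1. the loose piece stands upright on the ware board in the middle of the gap between the other two, let go (x of piece_center in the frame of ware_board between -0.02 and 0.02 m and y of piece_center in the frame of ware_board between -0.02 and 0.02 m and z of piece_center in the frame of ware_board between 0.044 and 0.056 m and angle between piece_center's own z axis and vertical below 0.12 rad and contact force between the fingers and piece below 0.2 N and linear speed of piece below 0.03 m/s), for 0.2 s.
2. the bearing cap is screwed down until it bottoms out (value of joint bearing_cap below 0.08 rad), for 0.1 s.
At the end, for the whole second after the job is handed in: Piece let go, still, upright (7 deg) on the board within 20 mm of the gap's middle along and across; cap bottomed out (0.08 rad), then 1.57 rad (within 0.35) unscrewed, still, gripped with over 5 N, grasp point within 30 mm of its centre; others not shifted (15 mm pieces, 25 mm rest) (all of step 1 and value of joint bearing_cap between 1.22 and 1.92 rad and velocity of joint bearing_cap between -0.05 and 0.05 rad/s and contact force between the fingers and bearing_cap above 5 N and distance between the grasp point and cap_grip below 0.03 m); the arm keeps its last pose, push and grip.
It fails at once if one of the two pieces on the ware board is shifted by more than 15 mm (distance of any of piece_near_center, piece_far_center from where it was at the start of the episode above 0.015 m).
It fails at once if a bystander (wheel head, grease tin, oil bottle, brush) is shifted by more than 25 mm (distance of any of wheel_head, grease_tin, oil_bottle, brush from where it was at the start of the episode above 0.025 m).
It fails at once if the loose piece is tipped by more than 40 degrees (angle between piece_center's own z axis and vertical above 0.7 rad).
It fails at once if the loose piece is let fall (more than about 10 mm) (linear speed of piece above 0.45 m/s and contact force between the fingers and piece below 0.1 N).
It fails at once if the loose piece is pressed hard on the ware board (more than 50 N) (contact force between piece and ware_board above 50 N).
It also fails if it takes over 64 s, if anything falls off the work surface, if the arm or the gripper's body presses on something with over 40 N, if the wrist force passes 120 N, or if a joint passes its speed limit or range.

## Robot

A 6-joint arm with a two-finger parallel gripper is mounted at the origin on the work surface. World frame = base frame: x ahead of the robot, y to its left, z up, the work surface at z = 0. Lengths are in m, angles in rad, forces in N, time in s.
With the tool pointing down it reaches from about 0.375 to 0.975 m from the base axis. Payload 3.8 kg.
Tool frame: the origin (TCP) lies where the fingers leave the gripper's body, on its centre line; the fingertips stand 73 mm ahead of it and the grasp point (between the pads) lies 54 mm ahead of it (nose_length is the distance from the TCP to the fingertips, in m); z points along the fingers, y is the line along which they close (so a half turn about z gives the same grasp; the last joint's range is limited). The gripper opens to 85 mm and grips with 20 to 120 N. Pads are 22 mm wide; open, the fingers measure 114 mm over their backs; the gripper's body (76 mm by 85 mm) begins 54 mm behind the grasp point. The pads swing forward as they close: fully open they stand 13 mm farther back than shut.
Start: joints at [1.094, 0.264, 1.604, -0, 1.274, -0.037], TCP at [0.287, 0.611, 0.304] pointing down, gripper open.
Joint ranges: [-2.63, 2.63], [-0.94, 2.18], [0.31, 2.57], [-1.31, 4.45], [0, 2.66], [-2.55, 2.55]. Speed limits (rad/s): [2.57, 2.57, 3.14, 3.14, 3.14, 3.14].

## Interface

Orientations are given as a rotation vector (axis times angle).
In Python, from workcell import read_state, read_camera, calibration, finish_job, look_for, cut_out, tip_of, nose_length gives the robot as it stands.
- The arm moves only by the tool step_arm, never from a script. Its argument "targets" is a list of rows, each a list of 3 entries, a list of its own where there are three numbers: the turn, a rotation vector about the tool's x, y, z in rad, then the shift along the tool's x, y, z in mm, then the finger opening in mm, from 0 to 85.4. In form: [[[ax, ay, az], [x, y, z], grip], ...]. A call has 1 to 5 rows; each row shifts and turns the commanded pose from where the row before left it, along the tool's axes as they then stand; what a row does not reach is not made up. A row lasts 1/12 s, in which the tool goes at most 41.7 mm and 7.16 degrees, less where a joint would pass 70% of its speed; a pose out of reach is approached as far as the arm can. A call with a gripper value outside its range is refused whole. The fingers move at their own pace and stop on an object; "grip_force" is the grip in N (left out, the last holds). Time passes only in rows, so rows that do not move let the fingers close. It gives the time, the measured TCP pose, the force, the opening and the grip force at its end, in the units of the state.
- read_state(): the state, without advancing time (a new reading comes with each control period).
- read_camera(name): name is "scene" or "side" or "wrist"; returns the picture (420x560x3 uint8, red, green, blue); there is no depth.
- calibration(name): a dict with "camera_matrix" (3x3 intrinsics, pixels), "R" (3x3) and "t" (3): a world point X has camera coordinates R X + t. Camera axes: x right, y down, z forward; pixel columns grow to the right and rows downward; lengths in m; the calibration is good to about 2 mm. The wrist camera is an equidistant fisheye: a pixel r from the principal point sees the ray r / f radians off the axis. A picture is of the moment at which its call begins: read the wrist's pose just before it. calibration takes no time and is no camera call; for the wrist camera it gives the pose at the moment of the call.
- finish_job(): hands the job in; it is judged then, once.
Trained networks look in the newest picture that a camera, given by its name, has taken for a name from the list of things; names that differ only in an ending like _2 or _b are one class to them, and where a whole thing is asked for, a point or a joint stands for the part that bears it (a point fixed in the world has none). Each returns a list of dicts, best first, with "score" (0 to 1); they miss things now and then, are a little off and sometimes report something else, mostly with a low value. They report only what shows in the picture. A call takes as long as a camera call. They do not tell look-alikes from the thing itself.
- look_for(camera, query): "extent" ([left, top, right, bottom] in pixels, round what is visible of it).
- cut_out(camera, query): "region" (420x560 bool, what is visible of it) and "extent" ([left, top, right, bottom] in pixels, round what is visible of it).
- tip_of(camera, query): "at" ([row, column] in pixels: a listed point, or the origin of a listed thing).
The state is a dict: "time": time; "q": joint angles; "joint_vel": joint speeds; "joint_torque": joint torques, N m; "tool_pos": TCP position; "tcp_rot": TCP orientation; "wrist_force": force on the tool from outside, world axes, zero at the start; "torque": the same for the moment, N m; "width": opening from 0.0 (shut) to 1.0 (fully open); "grip_force": force on a finger pad.
Only numpy, scipy, OpenCV 4.12 (cv2) and the standard library are available. Lean on these libraries where they do the work, as an engineer would, in place of code of your own. Each camera call takes 0.05 s, during which the arm holds its last target. There are 200 camera calls.

## Working session

There is one attempt and no reset: what is moved stays moved. The work goes in short steps, Python scripts to look and compute and a tool call to move; the robot and the scene stay as the last step left them, time stands still between calls to the robot, and variables do not carry over. Pictures are saved under pics/ and viewed, at most 10 in all, crops included, and the job is handed in when it is done.

Besides the shell and the picture viewer there is one more tool, called after "Call:" in YAML: its name, and indented under it one key for each argument. step_arm: Moves the arm, as the interface text tells. Its arguments: {"type":"object","properties":{"targets":{"type":"array","items":{"type":"array"}},"grip_force":{"type":"number"}},"required":["targets"]}

```bash
mkdir -p pics; ls; cat > h.py <<'E'
import numpy as np, cv2
from workcell import *
from scipy.spatial.transform import Rotation as Ro
def ray(c,uv):
    K=np.array(c["camera_matrix"]);R=np.array(c["R"]);t=np.array(c["t"])
    d=np.linalg.inv(K)@[uv[0],uv[1],1.]
    return -R.T@t, R.T@d
def at_z(c,uv,z):
    o,d=ray(c,uv); return o+d*(z-o[2])/d[2]
def tri(pairs):
    A=np.zeros((3,3));b=np.zeros(3)
    for c,uv in pairs:
        o,d=ray(c,uv);d=d/np.linalg.norm(d);P=np.eye(3)-np.outer(d,d);A+=P;b+=P@o
    X=np.linalg.solve(A,b)
    return X
def proj(c,X):
    p=np.array(c["camera_matrix"])@(np.array(c["R"])@X+np.array(c["t"]));return p[:2]/p[2]
E
python3 - <<'E'
from h import *
s=read_state();print(s)
ims=[]
Z=dict(cap_grip=.07,wheel_base=0,piece_center=.034,piece_near_center=.057,piece_far_center=.057,ware_board=0,wheel_head=0,grease_tin=0,oil_bottle=0,brush=0)
for cam in("scene","side"):
    ims.append(read_camera(cam));c=calibration(cam)
    for n,z in Z.items():
        print(cam,n,[(round(r["score"],2),np.round(r["at"]).tolist(),np.round(at_z(c,r["at"][::-1],z)[:2],3).tolist()) for r in tip_of(cam,n)[:3]])
    cv2.imwrite(f"pics/{cam}0.png",ims[-1][:,:,::-1])
E
```

```text
pics
{'time': 0.0, 'q': array([ 1.09409708e+00,  2.64727016e-01,  1.60542486e+00,  4.13684034e-05,
        1.27366925e+00, -3.69105172e-02]), 'joint_vel': array([-0.00101968, -0.00036675,  0.00013593, -0.00092598, -0.00066872,
        0.00048311]), 'joint_torque': array([-2.57866850e-04, -5.15147460e+01, -3.67297018e+01, -6.53867778e-05,
        1.34335557e-02, -1.14133599e-05]), 'tool_pos': array([0.28711029, 0.61024985, 0.30255198]), 'tcp_rot': array([-0.68515114, -3.06534903,  0.00336927]), 'wrist_force': array([ 0.28575706, -0.05770463,  0.81200186]), 'torque': array([0.03286977, 0.01987273, 0.05323647]), 'grip_force': 0.0, 'width': 1.0008152604965952}
scene cap_grip [(0.64, [219.0, 211.0], [0.522, -0.206])]
scene wheel_base [(0.94, [235.0, 212.0], [0.515, -0.205])]
scene piece_center [(0.86, [212.0, 253.0], [0.544, -0.086]), (0.72, [180.0, 289.0], [0.504, 0.075]), (0.65, [205.0, 290.0], [0.587, 0.01])]
scene piece_near_center [(0.85, [140.0, 334.0], [0.472, 0.287])]
scene piece_far_center [(0.74, [170.0, 384.0], [0.67, 0.296])]
scene ware_board [(0.65, [170.0, 356.0], [0.573, 0.
[... 322 characters left out ...]
e cap_grip [(0.59, [271.0, 280.0], [0.536, -0.205]), (0.35, [377.0, 299.0], [0.491, -0.462])]
side wheel_base [(0.61, [298.0, 277.0], [0.525, -0.216])]
side piece_center [(0.82, [216.0, 240.0], [0.504, 0.063]), (0.75, [248.0, 272.0], [0.552, -0.086]), (0.73, [224.0, 273.0], [0.581, 0.004])]
side piece_near_center [(0.66, [169.0, 211.0], [0.468, 0.288])]
side piece_far_center [(0.57, [160.0, 274.0], [0.666, 0.284])]
side ware_board [(0.97, [180.0, 247.0], [0.576, 0.285])]
side wheel_head [(0.66, [226.0, 357.0], [0.809, -0.033]), (0.2, [172.0, 212.0], [0.48, 0.364])]
side grease_tin [(0.83, [371.0, 244.0], [0.41, -0.378])]
side oil_bottle []
side brush [(0.86, [310.0, 363.0], [0.694, -0.306])]
```

View pics/scene0.png

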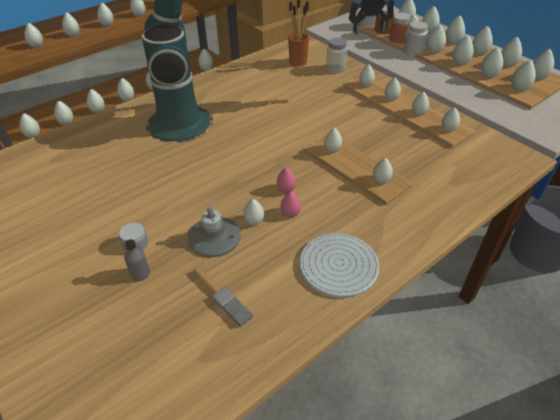

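View pics/side0.png

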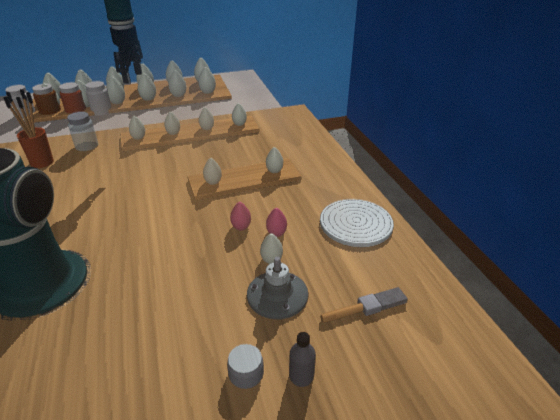

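```bash
python3 - <<'E'
import cv2
a=cv2.imread('pics/scene0.png')[130:270,180:340];b=cv2.imread('pics/side0.png')[170:310,200:360]
cv2.imwrite('pics/crop0.png',cv2.resize(cv2.hconcat([a,b]),None,fx=2.5,fy=2.5,interpolation=cv2.INTER_CUBIC))
E
```

```text
(no output)
```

View pics/crop0.png

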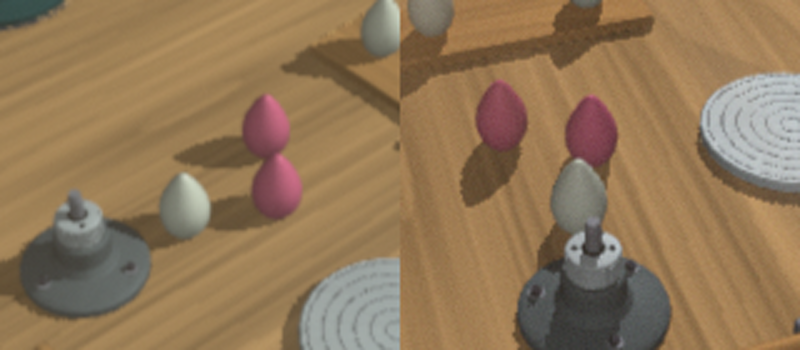

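White piece: scene (253,212), side (272,248). The look-alikes are the two pinks at scene (289,180) and (290,205). The enlarged crop confirms the white one fits: it is the right colour and about 123 mm from the cap axis. Next I'll plan the approach.

```bash
cat >> h.py <<'E'
def go(p,yaw=None,pose=None):
    """delta to TCP p, tool y axis at world angle yaw (mod pi), pointing down"""
    s=read_state(); P=np.array(s["tool_pos"]);R=Ro.from_rotvec(s["tcp_rot"])
    M=R.as_matrix(); y=np.arctan2(M[1,1],M[0,1])
    print("t",round(s["time"],2),"tcp",P.round(4),"tooly deg",np.degrees(y).round(1),"toolz",M[:,2].round(3),"q",s["q"].round(2),"w",round(s["width"],3))
    d=R.inv().apply(np.array(p)-P)*1000
    print("shift mm (present tool frame)",d.round(1))
    if yaw is not None:
        for k in(0,180,-180):
            Y=np.radians(yaw+k);zz=np.array([0,0,-1.]);yy=np.array([np.cos(Y),np.sin(Y),0]);xx=np.cross(yy,zz)
            D=R.inv()*Ro.from_matrix(np.c_[xx,yy,zz]);print("turn",D.as_rotvec().round(3),"q6 ->",(s["q"][5]+D.as_rotvec()[2]).round(2))
E
python3 - <<'E'
from h import *
w=calibration("wrist");print(w)
go([.547,-.086,.30],0)
c1,c2=calibration("scene"),calibration("side")
for n,a,b in(("white",(253,212),(272,248)),("cap",(211,219),(280,271)),("near",(334,140),(211,169)),("far",(384,170),(274,160))):
    print(n,tri([(c1,a),(c2,b)]).round(3))
E
```

```text
{'camera_matrix': array([[325.1922621 ,   0.        , 276.64183202],
       [  0.        , 325.1922621 , 208.97302058],
       [  0.        ,   0.        ,   1.        ]]), 'R': array([[ 4.25342995e-01,  9.05031894e-01, -7.79213320e-04],
       [ 8.64415236e-01, -4.05998816e-01,  2.96565780e-01],
       [ 2.68085130e-01, -1.26815741e-01, -9.55012110e-01]]), 't': array([-0.67491118, -0.03974806,  0.38063335])}
t 1.1 tcp [0.2874 0.6107 0.3039] tooly deg 64.8 toolz [-0. -0. -1.] q [ 1.09  0.26  1.6  -0.    1.27 -0.04] w 1.002
shift mm (present tool frame) [-531.6 -519.9    3.9]
turn [-0.     0.     1.131] q6 -> 1.09
turn [-0.    -0.    -2.011] q6 -> -2.05
turn [-0.    -0.    -2.011] q6 -> -2.05
white [ 0.549 -0.091  0.039]
cap [ 0.533 -0.211  0.079]
near [0.469 0.29  0.055]
far [0.669 0.298 0.052]
```

Call:
step_arm:
  targets:
    - [[0,0,0],[-29.5,-28.9,0],85]
    - [[0,0,0],[-29.5,-28.9,0],85]
    - [[0,0,0],[-29.5,-28.9,0],85]
    - [[0,0,0],[-29.5,-28.9,0],85]
    - [[0,0,0],[-29.5,-28.9,0],85]

```text
time: 1.52
tool_pos: [0.3595, 0.4156, 0.3039]
tcp_rot: [0.684, 3.066, 0.0]
wrist_force: [1.5, 0.5, 0.1]
width: 1.001
grip_force: 0.0
```

Call:
step_arm:
  targets:
    - [[0,0,0],[-29.5,-28.9,0],85]
    - [[0,0,0],[-29.5,-28.9,0],85]
    - [[0,0,0],[-29.5,-28.9,0],85]
    - [[0,0,0],[-29.5,-28.9,0],85]
    - [[0,0,0],[-29.5,-28.9,0],85]

```text
time: 1.93
tool_pos: [0.4315, 0.2218, 0.3043]
tcp_rot: [0.684, 3.065, 0.001]
wrist_force: [0.8, 0.7, -0.5]
width: 0.992
grip_force: 0.0
```

Call:
step_arm:
  targets:
    - [[0,0,0],[-29.5,-28.9,0],85]
    - [[0,0,0],[-29.5,-28.9,0],85]
    - [[0,0,0],[-29.5,-28.9,0],85]
    - [[0,0,0],[-29.5,-28.9,0],85]
    - [[0,0,0],[-29.5,-28.9,0],85]

```text
time: 2.35
tool_pos: [0.5035, 0.0281, 0.3044]
tcp_rot: [0.685, 3.065, 0.001]
wrist_force: [1.2, 0.4, -1.5]
width: 0.996
grip_force: 0.0
```

Call:
step_arm:
  targets:
    - [[0,0,0],[-29.5,-28.9,0],85]
    - [[0,0,0],[-29.5,-28.9,0],85]
    - [[0,0,0],[-29.5,-28.9,0],85]
    - [[0,0,0.113],[0,0,0],85]
    - [[0,0,0.113],[0,0,0],85]

```text
time: 2.77
tool_pos: [0.547, -0.0888, 0.3039]
tcp_rot: [1.041, 2.964, -0.0]
wrist_force: [-0.8, 0.8, -1.0]
width: 0.997
grip_force: 0.0
```

Call:
step_arm:
  targets:
    - [[0,0,0.113],[0,0,0],85]
    - [[0,0,0.113],[0,0,0],85]
    - [[0,0,0.113],[0,0,0],85]
    - [[0,0,0.113],[0,0,0],85]
    - [[0,0,0.113],[0,0,0],85]

```text
time: 3.18
tool_pos: [0.5464, -0.0861, 0.304]
tcp_rot: [1.821, 2.56, 0.0]
wrist_force: [-1.0, 0.0, 0.0]
width: 0.994
grip_force: 0.0
```

Call:
step_arm:
  targets:
    - [[0,0,0.113],[0,0,0],85]
    - [[0,0,0.113],[0,0,0],85]
    - [[0,0,0.113],[0,0,0],85]
    - [[0,0,0],[0,0,0],85]

```text
time: 3.52
tool_pos: [0.5464, -0.086, 0.304]
tcp_rot: [2.223, 2.219, 0.0]
wrist_force: [1.0, -0.4, 0.1]
width: 0.998
grip_force: 0.0
```

```bash
cat >> h.py <<'E'
def wpx(X):
    c=calibration("wrist");K=c["camera_matrix"];v=np.array(c["R"])@X+np.array(c["t"])
    th=np.arctan2(np.hypot(v[0],v[1]),v[2]);k=th/np.hypot(v[0],v[1])
    return np.array([K[0,0]*v[0]*k+K[0,2],K[1,1]*v[1]*k+K[1,2]])
def wat(uv,z):
    c=calibration("wrist");K=c["camera_matrix"];R=np.array(c["R"]);t=np.array(c["t"])
    a=np.array([(uv[0]-K[0,2]),(uv[1]-K[1,2])])/K[0,0];th=np.linalg.norm(a)
    d=R.T@np.r_[a/th*np.sin(th),np.cos(th)];o=-R.T@t
    return o+d*(z-o[2])/d[2]
E
python3 - <<'E'
from h import *
go([.547,-.086,.30],0)
im=read_camera("wrist");cv2.imwrite("pics/w1.png",im[:,:,::-1])
for n,z in(("piece_center",.034),("cap_grip",.07),("wheel_base",0),("ware_board",0),("piece_near_center",.057),("piece_far_center",.057)):
    print(n,[(round(r["score"],2),np.round(r["at"]).tolist(),wat(r["at"][::-1],z)[:2].round(4).tolist()) for r in tip_of("wrist",n)[:3]])
for n in("scene","side"):
    read_camera(n);c=calibration(n)
    for q,z in(("piece_center",.034),("cap_grip",.07),("wheel_base",0)):
        print(n,q,[(r["at"],at_z(c,r["at"][::-1],z)[:2].round(4)) for r in tip_of(n,q)[:3]])
E
```

```text
t 3.52 tcp [ 0.5464 -0.086   0.304 ] tooly deg -0.1 toolz [ 0. -0. -1.] q [-0.2   0.03  1.87 -0.    1.24 -0.2 ] w 0.998
shift mm (present tool frame) [0.  0.6 4. ]
turn [ 0.     0.    -0.002] q6 -> -0.2
turn [ 0.   -0.    3.14] q6 -> 2.94
turn [ 0.   -0.    3.14] q6 -> 2.94
piece_center [(0.71, [97.0, 315.0], [0.5857, 0.0048]), (0.71, [46.0, 237.0], [0.5056, 0.0597]), (0.57, [183.0, 278.0], [0.5478, -0.0873])]
cap_grip [(0.63, [301.0, 259.0], [0.5282, -0.2117])]
wheel_base [(0.86, [269.0, 262.0], [0.5279, -0.2089])]
ware_board []
piece_near_center []
piece_far_center []
scene piece_center [([182.2, 286.8], array([0.5091, 0.0629])), ([211.5, 254.5], array([ 0.5446, -0.0822]))]
scene cap_grip [([217.0, 211.4], array([ 0.5184, -0.2008]))]
scene wheel_base [([236.8, 215.2], array([ 0.5253, -0.2023]))]
side piece_center [([221.8, 271.0], array([0.5779, 0.0137])), ([215.6, 240.0], array([0.5057, 0.0645])), ([249.3, 268.6], array([ 0.5419, -0.0894]))]
side cap_grip [([272.1, 277.6], array([ 0.5296, -0.2063]))]
side wheel_base [([295.5, 277.7], array([ 0.5282, -0.2104]))]
```

View pics/w1.png

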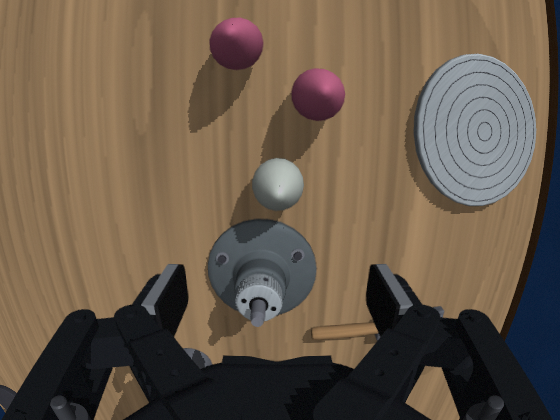

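White piece at wrist pixel (278,183), which gives (0.548,-0.087). The cap is at (0.528,-0.210). Descending on the piece.

Call:
step_arm:
  targets:
    - [[0,0,0],[-1,1.5,35],85]
    - [[0,0,0],[0,0,35],85]
    - [[0,0,0],[0,0,35],85]
    - [[0,0,0],[0,0,35],85]
    - [[0,0,0],[0,0,20],85]

```text
time: 4.68
tool_pos: [0.5455, -0.0865, 0.1398]
tcp_rot: [-2.217, -2.22, 0.005]
wrist_force: [0.7, 0.3, 0.1]
width: 0.995
grip_force: 0.0
```

Call:
step_arm:
  targets:
    - [[0,0,0],[0,0,20],85]
    - [[0,0,0],[0,0,17.5],85]
    - [[0,0,0],[0,0,10],85]
    - [[0,0,0],[0,0,10],85]
    - [[0,0,0],[0,0,0],85]

```text
time: 5.1
tool_pos: [0.5468, -0.0868, 0.0846]
tcp_rot: [-2.218, -2.221, 0.003]
wrist_force: [-0.9, 0.2, 0.5]
width: 0.995
grip_force: 0.0
```

Call:
step_arm:
  targets:
    - [[0,0,0],[0,0,0],60]
    - [[0,0,0],[0,0,0],60]
    - [[0,0,0],[0,0,0],50]
    - [[0,0,0],[0,0,0],50]
    - [[0,0,0],[0,0,0],40]
  grip_force: 25

```text
time: 5.52
tool_pos: [0.5488, -0.0872, 0.0881]
tcp_rot: [2.219, 2.221, 0.002]
wrist_force: [-1.7, 0.5, 6.4]
width: 0.638
grip_force: 26.6
```

Call:
step_arm:
  targets:
    - [[0,0,0],[0,0,0],40]
    - [[0,0,0],[0,0,0],40]
    - [[0,0,0],[0,0,0],40]

```text
time: 5.77
tool_pos: [0.5488, -0.0872, 0.0881]
tcp_rot: [2.219, 2.221, 0.002]
wrist_force: [-1.5, 0.1, 6.0]
width: 0.641
grip_force: 26.6
```

Call:
step_arm:
  targets:
    - [[0,0,0],[0,0,-3],40]
    - [[0,0,0],[0,0,-4],40]
    - [[0,0,0],[0,0,-4],40]
    - [[0,0,0],[0,0,0],40]

```text
time: 6.1
tool_pos: [0.5485, -0.0871, 0.0984]
tcp_rot: [2.219, 2.221, 0.002]
wrist_force: [0.5, -0.0, -0.9]
width: 0.636
grip_force: 26.7
```

```bash
python3 - <<'E'
from h import *
go([.57,.287,.3],90)
a=read_camera("scene")[150:270,190:330];b=read_camera("side")[180:300,210:350];w=read_camera("wrist")
cv2.imwrite('pics/l1.png',cv2.resize(cv2.hconcat([a,b]),None,fx=2.8,fy=2.8,interpolation=cv2.INTER_CUBIC)[:,:,::-1])
E
```

```text
t 6.1 tcp [ 0.5485 -0.0871  0.0984] tooly deg 0.1 toolz [ 0.002 -0.    -1.   ] q [-0.2   0.25  2.03  0.    0.85 -0.2 ] w 0.636
shift mm (present tool frame) [ 374.    22.2 -201.7]
turn [ 1.00e-03  2.00e-03 -1.57e+00] q6 -> -1.77
turn [ 2.000e-03 -1.000e-03  1.572e+00] q6 -> 1.37
turn [ 2.000e-03 -1.000e-03  1.572e+00] q6 -> 1.37
```

View pics/l1.png

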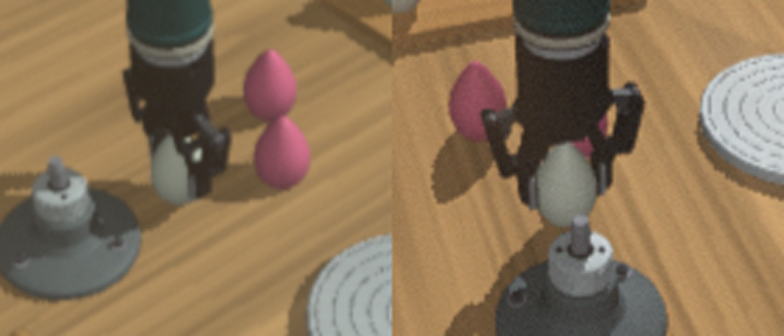

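The piece is held upright with its foot clear of the bench, and the weight reads about 1 N. I'll lift it and look at the board from above on the way.

Call:
step_arm:
  targets:
    - [[0,0,0],[0,0,-15],40]
    - [[0,0,0],[0,0,-30],40]
    - [[0,0,0],[0,0,-35],40]
    - [[0,0,0],[20,2,-30],40]
    - [[0,0,0],[30,3,-25],40]

```text
time: 6.67
tool_pos: [0.5533, -0.0384, 0.2346]
tcp_rot: [2.222, 2.217, 0.001]
wrist_force: [0.8, 0.2, -1.1]
width: 0.64
grip_force: 27.0
```

Call:
step_arm:
  targets:
    - [[0,0,0],[32,4,-20],40]
    - [[0,0,0],[36,4,-15],40]
    - [[0,0,0],[36,4,-15],40]
    - [[0,0,0],[36,4,-15],40]
    - [[0,0,0],[17,1,0],40]

```text
time: 7.08
tool_pos: [0.5713, 0.124, 0.3012]
tcp_rot: [2.216, 2.223, 0.01]
wrist_force: [1.2, 0.0, -0.7]
width: 0.634
grip_force: 27.0
```

Call:
step_arm:
  targets:
    - [[0,0,0],[0,0,0],40]
    - [[0,0,0],[0,0,0],40]

```text
time: 7.25
tool_pos: [0.5694, 0.121, 0.297]
tcp_rot: [-2.217, -2.225, 0.001]
wrist_force: [-0.9, -0.4, -1.0]
width: 0.639
grip_force: 27.0
```

```bash
python3 - <<'E'
from h import *
go([.57,.288,.3],90)
im=read_camera("wrist");cv2.imwrite("pics/w2.png",im[:,:,::-1])
for n,z in(("ware_board",0),("piece_near_center",.057),("piece_far_center",.057)):
    print(n,[(round(r["score"],2),np.round(r["at"]).tolist(),wat(r["at"][::-1],z)[:2].round(4).tolist()) for r in tip_of("wrist",n)[:3]])
m=cut_out("wrist","ware_board")
if m:
    ys,xs=np.nonzero(m[0]["region"]);P=np.array([wat((x,y),.016)[:2] for x,y in list(zip(xs,ys))[::7]])
    print(m[0]["score"],cv2.minAreaRect(P.astype(np.float32)))
for n in("scene","side"):
    read_camera(n);c=calibration(n)
    for q,z in(("ware_board",0),("piece_near_center",.057),("piece_far_center",.057)):
        print(n,q,[(r["at"],at_z(c,r["at"][::-1],z)[:2].round(4)) for r in tip_of(n,q)[:3]])
E
```

```text
t 7.25 tcp [0.5694 0.121  0.297 ] tooly deg 0.2 toolz [-0.001 -0.001 -1.   ] q [ 0.17  0.09  1.82 -0.    1.23  0.16] w 0.639
shift mm (present tool frame) [167.    1.2  -3.1]
turn [-1.000e-03 -0.000e+00 -1.567e+00] q6 -> -1.4
turn [-0.000e+00  1.000e-03  1.574e+00] q6 -> 1.74
turn [-0.000e+00  1.000e-03  1.574e+00] q6 -> 1.74
ware_board [(0.75, [30.0, 276.0], [0.5678, 0.2876])]
piece_near_center [(0.66, [24.0, 172.0], [0.4674, 0.2855])]
piece_far_center [(0.83, [19.0, 382.0], [0.6715, 0.291])]
0.98 ((0.5694403648376465, 0.2832132577896118), (0.33902275562286377, 0.11691402643918991), 1.6136884689331055)
scene ware_board [([168.3, 355.3], array([0.5669, 0.2924]))]
scene piece_near_center [([141.2, 334.2], array([0.4766, 0.2834]))]
scene piece_far_center [([169.2, 383.7], array([0.6668, 0.2989])), ([239.6, 212.8], array([ 0.5757, -0.2363]))]
side ware_board []
side piece_near_center [([168.8, 212.2], array([0.4723, 0.2888]))]
side piece_far_center [([158.5, 272.6], array([0.6649, 0.294 ])), ([177.0, 241.6], array([0.547 , 0.2169]))]
```

View pics/w2.png

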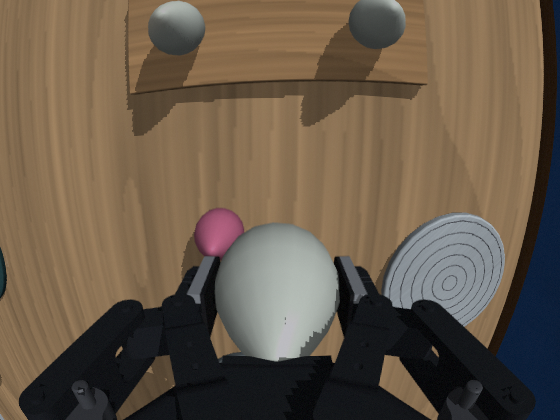

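Board pieces at wrist pixels (177,24) and (382,19), so the gap's middle is about (0.5695, 0.288). I'll move there and turn the fingers across the board.

Call:
step_arm:
  targets:
    - [[0,0,0],[25,0,0],40]
    - [[0,0,0],[38,0,0],40]
    - [[0,0,0],[40,0,0],40]
    - [[0,0,0],[38,0,0],40]
    - [[0,0,0],[26,0,0],40]

```text
time: 8.32
tool_pos: [0.5692, 0.2901, 0.2976]
tcp_rot: [-2.219, -2.223, -0.002]
wrist_force: [-0.6, -0.6, -2.0]
width: 0.637
grip_force: 27.0
```

Call:
step_arm:
  targets:
    - [[0,0,-0.06],[0,0,0],40]
    - [[0,0,-0.12],[0,0,0],40]
    - [[0,0,-0.12],[0,0,0],40]
    - [[0,0,-0.12],[0,0,0],40]
    - [[0,0,-0.12],[0,0,0],40]

```text
time: 8.73
tool_pos: [0.5694, 0.2873, 0.2973]
tcp_rot: [-1.538, -2.739, 0.0]
wrist_force: [0.4, -0.2, -2.1]
width: 0.641
grip_force: 27.0
```

Call:
step_arm:
  targets:
    - [[0,0,-0.12],[0,0,0],40]
    - [[0,0,-0.12],[0,0,0],40]
    - [[0,0,-0.12],[0,0,0],40]
    - [[0,0,-0.12],[0,0,0],40]
    - [[0,0,-0.12],[0,0,0],40]

```text
time: 9.15
tool_pos: [0.5695, 0.2871, 0.2973]
tcp_rot: [-0.661, -3.071, 0.0]
wrist_force: [-0.2, 0.2, -0.7]
width: 0.636
grip_force: 27.0
```

Call:
step_arm:
  targets:
    - [[0,0,-0.12],[0,0,0],40]
    - [[0,0,-0.12],[0,0,0],40]
    - [[0,0,-0.12],[0,0,0],40]
    - [[0,0,-0.06],[0,0,0],40]
    - [[0,0,0],[0,0,0],40]

```text
time: 9.57
tool_pos: [0.5695, 0.287, 0.2974]
tcp_rot: [0.013, 3.142, -0.0]
wrist_force: [-0.6, 0.2, -1.3]
width: 0.634
grip_force: 27.0
```

Call:
step_arm:
  targets:
    - [[0,0,0],[0,0,25],40]
    - [[0,0,0],[0,0,35],40]
    - [[0,0,0],[0,0,35],40]
    - [[0,0,0],[0,0,25],40]
    - [[0,0,0],[0,0,20],40]

```text
time: 9.98
tool_pos: [0.5681, 0.2864, 0.1543]
tcp_rot: [-0.019, -3.138, 0.002]
wrist_force: [0.2, 0.1, -1.2]
width: 0.638
grip_force: 27.0
```

Call:
step_arm:
  targets:
    - [[0,0,0],[0,0,15],40]
    - [[0,0,0],[0,0,10],40]
    - [[0,0,0],[0,0,0],40]
    - [[0,0,0],[0,0,0],40]

```text
time: 10.32
tool_pos: [0.5695, 0.287, 0.1322]
tcp_rot: [-0.017, -3.141, 0.0]
wrist_force: [-0.6, -0.7, -1.8]
width: 0.637
grip_force: 27.0
```

```bash
python3 - <<'E'
from h import *
go([.5695,.288,.104],91.5)
for n in("scene","side"):
    im=read_camera(n);c=calibration(n);cv2.imwrite(f"pics/{n}2.png",im[:,:,::-1])
    for q,z in(("piece_center",.059),("piece_near_center",.057),("piece_far_center",.057)):
        print(n,q,[(r["at"],at_z(c,r["at"][::-1],z)[:2].round(4)) for r in tip_of(n,q)[:4]])
a=cv2.imread('pics/scene2.png')[100:220,290:430];b=cv2.imread('pics/side2.png')[110:230,180:320]
cv2.imwrite('pics/b2.png',cv2.resize(cv2.hconcat([a,b]),None,fx=2.8,fy=2.8,interpolation=cv2.INTER_CUBIC))
E
```

```text
t 10.32 tcp [0.5695 0.287  0.1322] tooly deg 89.4 toolz [-0.001 -0.    -1.   ] q [ 0.43  0.35  1.83 -0.    0.96 -1.13] w 0.637
shift mm (present tool frame) [-0.1  1.  28.2]
turn [-0.    -0.001 -0.037] q6 -> -1.17
turn [-1.000e-03  0.000e+00  3.105e+00] q6 -> 1.97
turn [-1.000e-03  0.000e+00  3.105e+00] q6 -> 1.97
scene piece_center [([201.5, 292.1], array([0.6003, 0.0051])), ([182.1, 287.0], array([0.5307, 0.0455])), ([152.6, 356.2], array([0.5625, 0.2922]))]
scene piece_near_center [([141.0, 334.7], array([0.4768, 0.2853]))]
scene piece_far_center [([169.2, 384.1], array([0.6675, 0.2998]))]
side piece_center [([222.5, 273.9], array([ 0.5756, -0.022 ])), ([215.3, 239.9], array([0.4996, 0.0333])), ([159.3, 244.4], array([0.5783, 0.3121])), ([159.5, 273.4], array([0.6646, 0.284 ]))]
side piece_near_center [([171.6, 210.9], array([0.4657, 0.2739]))]
side piece_far_center [([158.8, 276.5], array([0.6761, 0.2886])), ([222.5, 354.1], array([ 0.7718, -0.08  ]))]
```

View pics/b2.png

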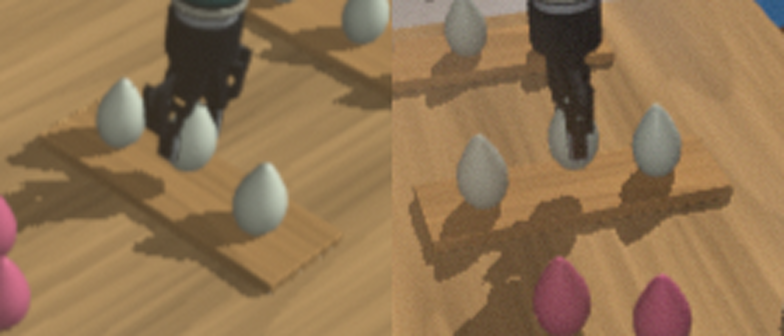

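The piece is upright between the two others. Lowering it gently until the wrist force shows contact.

Call:
step_arm:
  targets:
    - [[0,0,0],[0,1,9],40]
    - [[0,0,0],[0,0,8],40]
    - [[0,0,0],[0,0,5],40]
    - [[0,0,0],[0,0,2],40]
    - [[0,0,0],[0,0,0],40]

```text
time: 11.13
tool_pos: [0.5685, 0.2876, 0.1067]
tcp_rot: [-0.015, -3.139, 0.002]
wrist_force: [0.3, -0.1, -1.4]
width: 0.636
grip_force: 27.0
```

Call:
step_arm:
  targets:
    - [[0,0,0],[0,0,1],40]
    - [[0,0,0],[0,0,1],40]
    - [[0,0,0],[0,0,0],40]

```text
time: 11.38
tool_pos: [0.5696, 0.2881, 0.1064]
tcp_rot: [0.015, 3.141, 0.0]
wrist_force: [0.1, -0.1, -1.3]
width: 0.637
grip_force: 27.0
```

Call:
step_arm:
  targets:
    - [[0,0,0],[0,0,1],40]
    - [[0,0,0],[0,0,0],40]

```text
time: 11.55
tool_pos: [0.5696, 0.2881, 0.1055]
tcp_rot: [0.015, 3.141, 0.0]
wrist_force: [-0.3, -0.6, -2.6]
width: 0.641
grip_force: 27.0
```

Call:
step_arm:
  targets:
    - [[0,0,0],[0,0,1],40]
    - [[0,0,0],[0,0,0],40]
    - [[0,0,0],[0,0,0],40]

```text
time: 11.8
tool_pos: [0.5695, 0.288, 0.1044]
tcp_rot: [0.015, 3.142, -0.0]
wrist_force: [0.1, 0.1, -1.3]
width: 0.636
grip_force: 27.0
```

Call:
step_arm:
  targets:
    - [[0,0,0],[0,0,0.7],40]
    - [[0,0,0],[0,0,0],40]
    - [[0,0,0],[0,0,0],40]

```text
time: 12.05
tool_pos: [0.5696, 0.288, 0.1042]
tcp_rot: [0.015, 3.141, 0.0]
wrist_force: [-2.2, -0.4, 2.9]
width: 0.634
grip_force: 27.3
```

Contact at +2.9 N, at the expected height. Releasing.

Call:
step_arm:
  targets:
    - [[0,0,0],[0,0,0],56]
    - [[0,0,0],[0,0,0],60]
    - [[0,0,0],[0,0,0],70]
    - [[0,0,0],[0,0,0],85]
    - [[0,0,0],[0,0,0],85]

```text
time: 12.47
tool_pos: [0.5695, 0.2881, 0.1036]
tcp_rot: [0.015, 3.142, 0.0]
wrist_force: [-0.1, -0.7, -0.1]
width: 0.995
grip_force: 0.0
```

Call:
step_arm:
  targets:
    - [[0,0,0],[0,0,0],85]
    - [[0,0,0],[0,0,0],85]
    - [[0,0,0],[0,0,-10],85]
    - [[0,0,0],[0,0,-25],85]
    - [[0,0,0],[0,0,-35],85]

```text
time: 12.88
tool_pos: [0.5672, 0.2869, 0.1711]
tcp_rot: [-0.015, -3.135, 0.005]
wrist_force: [0.7, 1.1, -0.8]
width: 0.996
grip_force: 0.0
```

Call:
step_arm:
  targets:
    - [[0,0,0],[0,0,-40],85]
    - [[0,0,0],[0,0,-40],85]
    - [[0,0,0],[0,0,-25],85]
    - [[0,0,0],[0,0,0],85]

```text
time: 13.22
tool_pos: [0.5728, 0.2896, 0.2886]
tcp_rot: [0.015, 3.128, 0.01]
wrist_force: [1.0, 0.3, 0.5]
width: 0.998
grip_force: 0.0
```

```bash
python3 - <<'E'
from h import *
go([.528,-.210,.28],90)
for n in("scene","side"):
    im=read_camera(n);c=calibration(n);cv2.imwrite(f"pics/{n}3.png",im[:,:,::-1])
    for q,z in(("piece_center",.05),("piece_near_center",.057),("piece_far_center",.057),("cap_grip",.07),("wheel_base",0)):
        print(n,q,[(r["at"],at_z(c,r["at"][::-1],z)[:2].round(4)) for r in tip_of(n,q)[:5]])
a=cv2.imread('pics/scene3.png')[100:220,290:430];b=cv2.imread('pics/side3.png')[110:230,180:320]
cv2.imwrite('pics/b3.png',cv2.resize(cv2.hconcat([a,b]),None,fx=2.8,fy=2.8,interpolation=cv2.INTER_CUBIC))
E
```

```text
t 13.22 tcp [0.5728 0.2896 0.2886] tooly deg 89.4 toolz [ 0.013  0.006 -1.   ] q [ 0.43  0.2   1.71 -0.    1.22 -1.13] w 0.998
shift mm (present tool frame) [  40.1 -500.     4.9]
turn [ 0.006  0.013 -0.01 ] q6 -> -1.14
turn [ 0.021 -0.01   3.132] q6 -> 2.0
turn [ 0.021 -0.01   3.132] q6 -> 2.0
scene piece_center [([200.0, 287.1], array([0.5798, 0.0045])), ([158.0, 357.1], array([0.5751, 0.2843]))]
scene piece_near_center [([141.0, 333.8], array([0.475 , 0.2831]))]
scene piece_far_center [([169.8, 381.7], array([0.6649, 0.2925]))]
scene cap_grip [([219.7, 211.8], array([ 0.5272, -0.2054]))]
scene wheel_base [([239.5, 216.2], array([ 0.5351, -0.2057]))]
side piece_center [([215.8, 241.4], array([0.5051, 0.0417])), ([224.1, 271.1], array([ 0.57  , -0.0152])), ([169.5, 242.9], array([0.5627, 0.2685])), ([170.1, 211.5], array([0.4703, 0.2936]))]
side piece_near_center [([173.0, 215.5], array([0.4775, 0.2619]))]
side piece_far_center [([160.7, 274.0], array([0.6652, 0.2796]))]
side cap_grip [([272.4, 275.4], array([ 0.5247, -0.2058]))]
side wheel_base [([293.4, 277.2], array([ 0.529 , -0.2039]))]
```

View pics/b3.png

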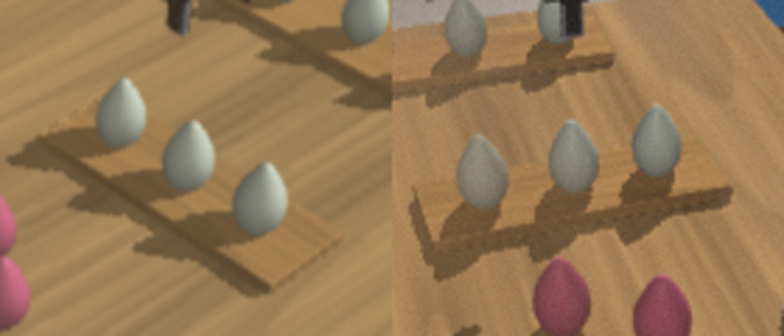

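The piece stands upright and in line between the others. Now to the cap.

Call:
step_arm:
  targets:
    - [[0,0,0],[2.8,-38.2,0],85]
    - [[0,0,0],[2.8,-38.2,0],85]
    - [[0,0,0],[2.8,-38.2,0],85]
    - [[0,0,0],[2.8,-38.2,0],85]
    - [[0,0,0],[2.8,-38.2,0],85]

```text
time: 14.23
tool_pos: [0.5532, 0.0957, 0.2786]
tcp_rot: [0.014, 3.142, -0.0]
wrist_force: [1.1, 0.5, 0.2]
width: 0.992
grip_force: 0.0
```

Call:
step_arm:
  targets:
    - [[0,0,0],[2.8,-38.2,0],85]
    - [[0,0,0],[2.8,-38.2,0],85]
    - [[0,0,0],[2.8,-38.2,0],85]
    - [[0,0,0],[2.8,-38.2,0],85]
    - [[0,0,0],[2.8,-38.2,0],85]

```text
time: 14.65
tool_pos: [0.5373, -0.0955, 0.2788]
tcp_rot: [0.015, 3.141, -0.0]
wrist_force: [1.2, 0.2, 0.8]
width: 0.997
grip_force: 0.0
```

Call:
step_arm:
  targets:
    - [[0,0,0],[2.8,-38.2,0],85]
    - [[0,0,0],[2.8,-38.2,0],85]
    - [[0,0,0],[2.8,-38.2,0],85]
    - [[0,0,0],[0,0,0],85]
    - [[0,0,0],[0,0,0],85]

```text
time: 15.07
tool_pos: [0.5279, -0.2102, 0.2786]
tcp_rot: [-0.022, -3.141, -0.0]
wrist_force: [0.2, -0.1, -0.3]
width: 0.995
grip_force: 0.0
```

```bash
python3 - <<'E'
from h import *
for k in range(2):
    im=read_camera("wrist")
    for n,z in(("cap_grip",.071),("bearing_cap",.071),("wheel_base",0)):
        print(n,[(round(r["score"],2),np.round(r["at"],1).tolist(),wat(r["at"][::-1],z)[:2].round(4).tolist()) for r in tip_of("wrist",n)[:2]])
m=cut_out("wrist","wheel_base")[0];ys,xs=np.nonzero(m["region"])
P=np.array([wat((x,y),.015)[:2] for x,y in zip(xs,ys)]).astype(np.float32);print("foot circle",cv2.minEnclosingCircle(P))
cv2.imwrite("pics/w4.png",im[:,:,::-1])
go([.528,-.209,.134],90)
E
```

```text
cap_grip [(0.97, [196.8, 280.9], [0.5279, -0.2041])]Traceback (most recent call last):
  File "<stdin>", line 5, in <module>
ValueError: it knows: brush, cap_grip, grease_tin, oil_bottle, piece_center, piece_far_center, piece_near_center, ware_board, wheel_base, wheel_head
```

```bash
python3 - <<'E'
from h import *
for k in range(2):
    im=read_camera("wrist")
    for n,z in(("cap_grip",.071),("wheel_base",0)):
        print(n,[(round(r["score"],2),np.round(r["at"],1).tolist(),wat(r["at"][::-1],z)[:2].round(4).tolist()) for r in tip_of("wrist",n)[:2]])
m=cut_out("wrist","wheel_base")[0];ys,xs=np.nonzero(m["region"])
P=np.array([wat((x,y),.015)[:2] for x,y in zip(xs,ys)]).astype(np.float32);print("foot circle",cv2.minEnclosingCircle(P),m["extent"])
m=cut_out("wrist","cap_grip")[0];print("cap",m["extent"])
cv2.imwrite("pics/w4.png",cv2.resize(im[100:300,180:380],None,fx=2.8,fy=2.8)[:,:,::-1])
for X in([.528,-.207,.084],[.528,-.207,.115],[.553,-.207,.084],[.503,-.207,.084],[.528,-.182,.084],[.528,-.232,.084]):print(X,((wpx(np.array(X))-[180,100])*2.8).round())
go([.528,-.207,.134],90)
E
```

```text
cap_grip [(0.72, [198.8, 278.1], [0.53, -0.2058])]
wheel_base [(0.69, [180.1, 276.5], [0.5284, -0.2072])]
cap_grip [(0.67, [200.2, 276.6], [0.5315, -0.2072])]
wheel_base [(0.64, [180.3, 275.4], [0.5287, -0.2087]), (0.6, [197.5, 274.8], [0.5483, -0.2095])]Traceback (most recent call last):
  File "<stdin>", line 6, in <module>
IndexError: list index out of range
```

```bash
python3 - <<'E'
from h import *
im=read_camera("wrist").copy();big=cv2.resize(im[100:300,180:380],None,fx=2.8,fy=2.8)
a=np.linspace(0,2*np.pi,60)
for r,z in((.025,.0845),(.0075,.115),(.07,.015)):
    pts=np.array([(wpx(np.array([.529+r*np.cos(t),-.207+r*np.sin(t),z]))-[180,100])*2.8 for t in a]).astype(int)
    cv2.polylines(big,[pts],True,(255,0,0),1)
cv2.imwrite("pics/w4.png",big[:,:,::-1])
go([.529,-.207,.134],90)
E
```

```text
t 15.57 tcp [ 0.5284 -0.2074  0.2788] tooly deg 89.5 toolz [ 0. -0. -1.] q [-0.42  0.08  1.87 -0.    1.2  -1.98] w 0.994
shift mm (present tool frame) [ -0.5   0.4 144.8]
turn [-0.     0.    -0.008] q6 -> -1.99
turn [0.    0.    3.133] q6 -> 1.15
turn [0.    0.    3.133] q6 -> 1.15
```

View pics/w4.png

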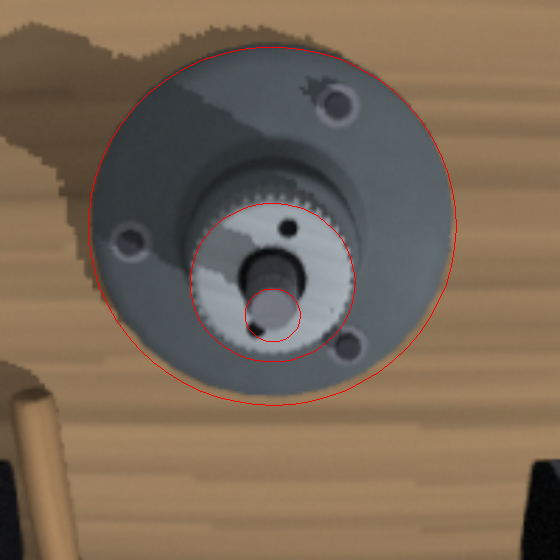

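The projected rings fit the cap, spindle and foot to within 2 mm. Checking finger length, then descending.

```bash
python3 -c "
from workcell import *
print(nose_length() if callable(nose_length) else nose_length)"
```

```text
0.0726
```

Call:
step_arm:
  targets:
    - [[0,0,0],[0,0,30],85]
    - [[0,0,0],[0,0,35],85]
    - [[0,0,0],[0,0,30],85]
    - [[0,0,0],[0,0,20],85]
    - [[0,0,0],[0,0,15],85]

```text
time: 15.98
tool_pos: [0.5269, -0.2072, 0.1459]
tcp_rot: [-0.015, -3.138, -0.002]
wrist_force: [0.4, 0.3, -0.1]
width: 0.993
grip_force: 0.0
```

Call:
step_arm:
  targets:
    - [[0,0,0],[0,0,8],85]
    - [[0,0,0],[0,0,5],85]
    - [[0,0,0],[0,0,0],85]
    - [[0,0,0],[0,0,0],85]

```text
time: 16.32
tool_pos: [0.5289, -0.2084, 0.1365]
tcp_rot: [0.015, 3.14, -0.001]
wrist_force: [0.2, -0.7, -0.2]
width: 0.994
grip_force: 0.0
```

Call:
step_arm:
  targets:
    - [[0,0,0],[0,1,0],60]
    - [[0,0,0],[0,0,0],50]
    - [[0,0,0],[0,0,0],45]
    - [[0,0,0],[0,0,0],40]
    - [[0,0,0],[0,0,0],40]
  grip_force: 40

```text
time: 16.73
tool_pos: [0.5289, -0.2072, 0.1372]
tcp_rot: [0.016, 3.14, -0.0]
wrist_force: [-1.3, 2.7, 5.7]
width: 0.572
grip_force: 40.7
```

Call:
step_arm:
  targets:
    - [[0,0,0],[0,0,0],40]
    - [[0,0,0],[0,0,0],40]

```text
time: 16.9
tool_pos: [0.529, -0.2072, 0.1372]
tcp_rot: [0.016, 3.14, -0.0]
wrist_force: [-0.1, 2.1, 5.4]
width: 0.572
grip_force: 40.7
```

Cap gripped at about 49 mm. Screwing it down clockwise (+z of the tool).

Call:
step_arm:
  targets:
    - [[0,0,0.1],[0,0,0.03],40]
    - [[0,0,0.12],[0,0,0.04],40]
    - [[0,0,0.12],[0,0,0.04],40]
    - [[0,0,0.12],[0,0,0.04],40]
    - [[0,0,0.12],[0,0,0.04],40]

```text
time: 17.32
tool_pos: [0.5286, -0.2083, 0.137]
tcp_rot: [0.92, 3.002, -0.003]
wrist_force: [-3.0, -3.3, 6.3]
width: 0.567
grip_force: 40.9
```

```bash
cat >> h.py <<'E'
def st():
    s=read_state();print("t",round(s["time"],2),"tcp",s["tool_pos"].round(4),"q",s["q"].round(3),"tau6",s["joint_torque"][5].round(3),"F",s["wrist_force"].round(1),"M",s["torque"].round(2),"w",round(s["width"],3),s["grip_force"])
E
python3 -c "
from h import *
st()"
```

```text
t 17.32 tcp [ 0.5286 -0.2083  0.137 ] q [-0.418  0.224  1.986 -0.002  0.93  -1.393] tau6 -1.369 F [-3.  -3.3  6.3] M [-0.37  0.51  0.11] w 0.567 40.867289900779724
```

Call:
step_arm:
  targets:
    - [[0,0,0.12],[0,0,0.04],40]
    - [[0,0,0.12],[0,0,0.04],40]
    - [[0,0,0.12],[0,0,0.04],40]
    - [[0,0,0.12],[0,0,0.04],40]
    - [[0,0,0.12],[0,0,0.04],40]

```text
time: 17.73
tool_pos: [0.5278, -0.209, 0.1368]
tcp_rot: [1.766, 2.597, -0.005]
wrist_force: [-7.0, -6.3, 7.8]
width: 0.569
grip_force: 41.1
```

```bash
python3 -c "
from h import *
st()"
```

```text
t 17.73 tcp [ 0.5278 -0.209   0.1368] q [-0.419  0.224  1.987 -0.004  0.93  -0.793] tau6 -1.36 F [-7.  -6.3  7.8] M [-0.9   1.04  0.12] w 0.569 41.09487175941467
```

Call:
step_arm:
  targets:
    - [[0,0,0.12],[0,0,0.04],40]
    - [[0,0,0.12],[0,0,0.04],40]
    - [[0,0,0.12],[0,0,0.04],40]
    - [[0,0,0.12],[0,0,0.04],40]
    - [[0,0,0.12],[0,0,0.04],40]

```text
time: 18.15
tool_pos: [0.5266, -0.2091, 0.1366]
tcp_rot: [2.455, 1.96, -0.008]
wrist_force: [-11.0, -5.8, 11.0]
width: 0.565
grip_force: 41.4
```

```bash
python3 -c "
from h import *
st();im=read_camera('wrist')
cv2.imwrite('pics/w5.png',im[:,:,::-1])"
```

```text
t 18.15 tcp [ 0.5266 -0.2091  0.1366] q [-0.42   0.223  1.988 -0.006  0.932 -0.193] tau6 -1.359 F [-11.   -5.8  11. ] M [-0.98  1.67  0.12] w 0.565 41.38214886188507
```

The forces grow because the grip is about 2 mm off the axis. I'll shift the arm along that orbit while turning.

Call:
step_arm:
  targets:
    - [[0,0,0.12],[-0.8,-1.0,0.0],40]
    - [[0,0,0.12],[-0.6,-1.0,0.0],40]
    - [[0,0,0.12],[-0.4,-0.6,0.0],40]
    - [[0,0,0.1],[0,0,0],40]
    - [[0,0,0],[0,0,0],40]

```text
time: 18.62
tool_pos: [0.5253, -0.2089, 0.1365]
tcp_rot: [2.836, 1.348, -0.0]
wrist_force: [-3.5, -0.9, 6.0]
width: 0.57
grip_force: 40.9
```

```bash
python3 -c "
from h import *
st()"
```

```text
t 18.62 tcp [ 0.5253 -0.2089  0.1365] q [-4.220e-01  2.200e-01  1.992e+00 -1.000e-03  9.280e-01  2.620e-01] tau6 0.824 F [-3.5 -0.9  6. ] M [-0.18  0.52 -0.16] w 0.57 40.89127600193024
```

Call:
step_arm:
  targets:
    - [[0,0,0.1],[0,-0.3,0.03],40]
    - [[0,0,0.1],[0,-0.3,0.03],40]
    - [[0,0,0.1],[0,-0.2,0.03],40]

```text
time: 18.87
tool_pos: [0.5247, -0.2084, 0.1364]
tcp_rot: [3.005, 0.909, -0.0]
wrist_force: [-2.4, -1.5, 5.9]
width: 0.57
grip_force: 40.9
```

```bash
python3 -c "
from h import *
st()"
```

```text
t 18.87 tcp [ 0.5247 -0.2084  0.1364] q [-0.421  0.219  1.994 -0.002  0.928  0.563] tau6 -1.14 F [-2.4 -1.5  5.9] M [-0.23  0.48  0.15] w 0.57 40.86558401584625
```

Call:
step_arm:
  targets:
    - [[0,0,0.1],[0,0,0.03],40]
    - [[0,0,0.1],[0,0,0.03],40]
    - [[0,0,0.1],[0,0,0.03],40]

```text
time: 19.12
tool_pos: [0.5247, -0.2078, 0.1362]
tcp_rot: [3.108, 0.452, 0.0]
wrist_force: [3.4, 4.5, 5.7]
width: 0.565
grip_force: 41.0
```

```bash
python3 -c "
from h import *
st()"
```

```text
t 19.12 tcp [ 0.5247 -0.2078  0.1362] q [-4.210e-01  2.190e-01  1.994e+00 -1.000e-03  9.280e-01  8.620e-01] tau6 -0.063 F [3.4 4.5 5.7] M [ 0.78 -0.89  1.16] w 0.565 41.03039503097534
```

Moment jumped to 1.16 N m, so the stop has been met. I'll push slightly further to confirm.

Call:
step_arm:
  targets:
    - [[0,0,0.06],[0,0,0],40]
    - [[0,0,0],[0,0,0],40]
    - [[0,0,0],[0,0,0],40]

```text
time: 19.37
tool_pos: [0.5262, -0.2073, 0.1362]
tcp_rot: [3.12, 0.363, 0.006]
wrist_force: [4.3, 4.1, 4.1]
width: 0.57
grip_force: 41.5
```

```bash
python3 - <<'E'
from h import *
st();im=read_camera("wrist");cv2.imwrite("pics/w6.png",im[180:420,130:430,::-1])
E
```

```text
t 19.37 tcp [ 0.5262 -0.2073  0.1362] q [-0.42   0.219  1.993  0.002  0.925  0.918] tau6 0.009 F [4.3 4.1 4.1] M [ 0.71 -0.66 -0.06] w 0.57 41.52043104171753
```

Call:
step_arm:
  targets:
    - [[0,0,0.08],[0,0,0],40]

```text
time: 19.5
tool_pos: [0.5265, -0.2073, 0.1362]
tcp_rot: [3.132, 0.241, 0.006]
wrist_force: [1.1, 4.7, 1.8]
width: 0.57
grip_force: 41.5
```

```bash
python3 -c "
from h import *
st()"
```

```text
t 19.5 tcp [ 0.5265 -0.2073  0.1362] q [-0.42   0.22   1.993  0.002  0.925  0.996] tau6 -0.738 F [1.1 4.7 1.8] M [0.62 0.04 0.74] w 0.57 41.547582149505615
```

Call:
step_arm:
  targets:
    - [[0,0,0.08],[0,0,0],40]
    - [[0,0,0.08],[0,0,0],40]

```text
time: 19.67
tool_pos: [0.5249, -0.2072, 0.1359]
tcp_rot: [3.141, -0.014, 0.0]
wrist_force: [0.0, 3.6, 8.2]
width: 0.565
grip_force: 42.8
```

```bash
python3 -c "
from h import *
st()"
```

```text
t 19.67 tcp [ 0.5249 -0.2072  0.1359] q [-0.42   0.219  1.994 -0.     0.928  1.16 ] tau6 -0.126 F [0.  3.6 8.2] M [ 0.58 -0.45  0.83] w 0.565 42.75775372982025
```

Call:
step_arm:
  targets:
    - [[0,0,0],[0,0,0],40]
    - [[0,0,0],[0,0,0],40]

```text
time: 19.83
tool_pos: [0.5251, -0.2073, 0.1359]
tcp_rot: [-3.141, 0.012, -0.001]
wrist_force: [-0.3, 3.7, 5.8]
width: 0.565
grip_force: 42.5
```

```bash
python3 -c "
from h import *
st()"
```

```text
t 19.83 tcp [ 0.5251 -0.2073  0.1359] q [-4.200e-01  2.190e-01  1.994e+00  1.000e-03  9.270e-01  1.158e+00] tau6 0.033 F [-0.3  3.7  5.8] M [ 0.56 -0.07 -0.03] w 0.565 42.53439903259277
```

Slipping at 0.8 N m against 0.12 N m of drag means the cap is bottomed. I'll save a rectified cap-top patch as the zero reference, then back off.

```bash
cat >> h.py <<'E'
def patch(c=(.527,-.207),z=.0828,n=200,half=.03):
    st();im=read_camera("wrist")
    g=np.linspace(-half,half,n)
    m=np.array([[wpx(np.array([c[0]+x,c[1]+y,z])) for x in g] for y in g[::-1]]).astype(np.float32)
    return cv2.remap(im,m[:,:,0],m[:,:,1],cv2.INTER_LINEAR)[:,:,::-1]
E
python3 - <<'E'
from h import *
cv2.imwrite("pics/p_zero.png",patch())
E
```

```text
t 19.83 tcp [ 0.5251 -0.2073  0.1359] q [-4.200e-01  2.190e-01  1.994e+00  1.000e-03  9.270e-01  1.158e+00] tau6 0.033 F [-0.3  3.7  5.8] M [ 0.56 -0.07 -0.03] w 0.565 42.53439903259277Traceback (most recent call last):
  File "<stdin>", line 2, in <module>
  File "h.py", line 43, in patch
    m=np.array([[wpx(np.array([c[0]+x,c[1]+y,z])) for x in g] for y in g[::-1]]).astype(np.float32)
                 ~~~^^^^^^^^^^^^^^^^^^^^^^^^^^^^^
  File "h.py", line 30, in wpx
    c=calibration("wrist");K=c["camera_matrix"];v=np.array(c["R"])@X+np.array(c["t"])
ValueError: time passes only in moves, steps and waits
```

Call:
step_arm:
  targets:
    - [[0,0,-0.1],[0,0,0],40]
    - [[0,0,-0.1],[0,0,0],40]
    - [[0,0,-0.1],[0,0,-0.03],40]
    - [[0,0,-0.1],[0,0,-0.03],40]
    - [[0,0,-0.1],[0,0,-0.03],40]

```text
time: 20.3
tool_pos: [0.5252, -0.2079, 0.1361]
tcp_rot: [3.044, 0.773, 0.002]
wrist_force: [0.6, 1.8, 4.1]
width: 0.567
grip_force: 42.4
```

```bash
python3 -c "
from h import *
st()"
```

```text
t 20.3 tcp [ 0.5252 -0.2079  0.1361] q [-0.421  0.219  1.994 -0.     0.927  0.653] tau6 1.129 F [0.6 1.8 4.1] M [ 0.18 -0.14 -0.17] w 0.567 42.42897570133209
```

Call:
step_arm:
  targets:
    - [[0,0,-0.1],[0,0,-0.03],40]
    - [[0,0,-0.1],[0,0,-0.03],40]
    - [[0,0,-0.1],[0,0,-0.03],40]
    - [[0,0,-0.1],[0,0,-0.03],40]
    - [[0,0,-0.1],[0,0,-0.03],40]

```text
time: 20.72
tool_pos: [0.5257, -0.2084, 0.1362]
tcp_rot: [2.757, 1.501, 0.002]
wrist_force: [2.3, -1.1, 1.8]
width: 0.563
grip_force: 42.3
```

```bash
python3 -c "
from h import *
st()"
```

```text
t 20.72 tcp [ 0.5257 -0.2084  0.1362] q [-4.210e-01  2.190e-01  1.993e+00 -1.000e-03  9.260e-01  1.530e-01] tau6 1.125 F [ 2.3 -1.1  1.8] M [-0.02 -0.33 -0.15] w 0.563 42.27221667766571
```

Call:
step_arm:
  targets:
    - [[0,0,-0.1],[0,0,-0.03],40]
    - [[0,0,-0.1],[0,0,-0.03],40]
    - [[0,0,-0.1],[0,0,-0.03],40]
    - [[0,0,-0.1],[0,0,-0.03],40]
    - [[0,0,-0.1],[0,0,-0.03],40]

```text
time: 21.13
tool_pos: [0.5263, -0.2086, 0.1364]
tcp_rot: [2.299, 2.135, 0.002]
wrist_force: [5.6, -0.5, 1.1]
width: 0.566
grip_force: 42.1
```

Call:
step_arm:
  targets:
    - [[0,0,-0.1],[0,0,-0.03],40]
    - [[0,0,0],[0,0,0],40]
    - [[0,0,0],[0,0,0],40]

```text
time: 21.38
tool_pos: [0.5263, -0.2086, 0.1364]
tcp_rot: [2.196, 2.24, 0.002]
wrist_force: [4.9, -1.7, 0.3]
width: 0.568
grip_force: 42.1
```

```bash
python3 - <<'E'
from h import *
p=patch(z=.0833);cv2.imwrite("pics/p_back.png",p)
w=cv2.imread("pics/w4.png");w=cv2.resize(w[180:380,170:370],(400,400))
cv2.imwrite("pics/cmp.png",cv2.hconcat([cv2.resize(cv2.imread("pics/p_zero.png"),(400,400)),cv2.resize(p,(400,400))]))
E
```

```text
t 21.38 tcp [ 0.5263 -0.2086  0.1364] q [-4.210e-01  2.200e-01  1.993e+00 -1.000e-03  9.240e-01 -4.400e-01] tau6 -0.043 F [ 4.9 -1.7  0.3] M [-0.17 -0.73  0.13] w 0.568 42.13595688343048Traceback (most recent call last):
  File "<stdin>", line 2, in <module>
  File "h.py", line 43, in patch
    m=np.array([[wpx(np.array([c[0]+x,c[1]+y,z])) for x in g] for y in g[::-1]]).astype(np.float32)
                 ~~~^^^^^^^^^^^^^^^^^^^^^^^^^^^^^
  File "h.py", line 30, in wpx
    c=calibration("wrist");K=c["camera_matrix"];v=np.array(c["R"])@X+np.array(c["t"])
ValueError: time passes only in moves, steps and waits
```

```bash
python3 - <<'E'
from h import *
st();n=read_camera("wrist")[:,:,::-1]
L=[cv2.resize(cv2.imread("pics/w5.png")[170:350,190:370],(390,390)),cv2.resize(n[170:350,190:370],(390,390))]
cv2.imwrite("pics/cmp.png",cv2.hconcat(L))
E
```

```text
t 21.43 tcp [ 0.5263 -0.2086  0.1364] q [-4.210e-01  2.200e-01  1.993e+00 -1.000e-03  9.240e-01 -4.400e-01] tau6 0.065 F [ 4.5 -1.2  1.1] M [-0.13 -0.76  0.09] w 0.566 42.13631987571716
```

View pics/cmp.png

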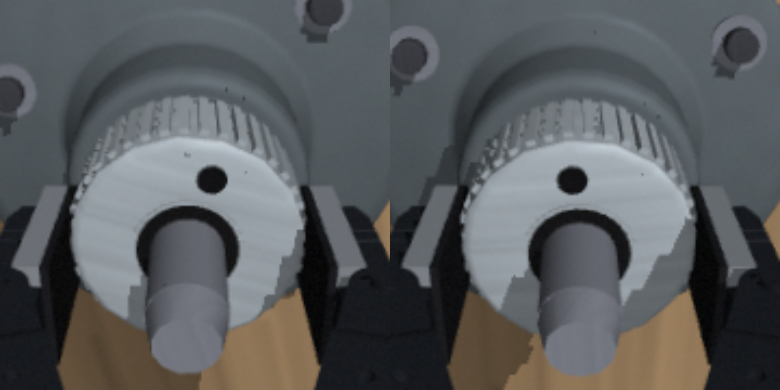

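The hole moved from (212,180) to (182,180) relative to the fingers. That is about 0.41 rad of slip, all of it at the stop. The cap therefore turned about 2.73 rad to bottom out and followed the 1.60 rad back-off on drag torque alone. Grip is 42 N; handing in.

```bash
python3 -c "
from workcell import finish_job
print(finish_job())"
```

```text
the job is handed in; nothing more can be done
None
```

The job is handed in: the white piece stands upright mid-gap on the ware board, and the cap was bottomed out, backed off about 1.6 rad and is still gripped at about 42 N. The hand-in call returned no verdict.

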